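# Level the still-life plinth

### The arm

A 7-joint arm with a two-finger parallel gripper is mounted at the origin on the work surface. World frame = base frame: x ahead of the robot, y to its left, z up, the work surface at z = 0. Lengths are in m, angles in rad, forces in N, time in s.
With the tool pointing down it reaches from about 0.4 to 0.85 m from the base axis. Payload 4.5 kg.
Tool frame: the origin (TCP) lies between the finger pads; the fingertips stand 11 mm ahead of it and the grasp point (between the pads) lies 8 mm behind it (r.tip_reach is the distance from the TCP to the fingertips, in m); x points along the fingers, y is the direction in which the jaws open and shut, and the axes are right-handed (so a half turn about x gives the same grasp; the last joint's range is limited). The gripper opens to 88 mm and grips with 3 to 60 N. Pads are 18 mm wide; open, the fingers measure 123 mm over their backs; the gripper's body (75 mm by 187 mm) begins 45 mm behind the grasp point.
Start: joints at [-1.2, 0.689, -0.195, 1.565, 0.157, 0.902, -0.215], TCP at [0.207, 0.59, 0.25] pointing down, gripper open.
Joint ranges: [-3.01, 3.01], [-0.46, 2.08], [-1.47, 1.51], [0.13, 2.56], [-1, 4.14], [0.04, 2.09], [-2.66, 2.66]. Speed limits (rad/s): [2.57, 2.57, 3.14, 3.14, 3.14, 3.14, 3.14].

### API

Orientations are given as a unit quaternion [x, y, z, w].
In Python, from plant import r gives the robot as it stands.
- The arm moves only by the tool drive_tool, never from a script. Its argument "deltas" is a list of rows, each a list of 3 entries, a list of its own where there are three numbers: the turn, a rotation vector about the tool's x, y, z in degrees, then the shift along the tool's x, y, z in cm, then the finger opening in cm, from 0 to 8.81. A call has 1 to 12 rows; each row shifts and turns the commanded pose from where the row before left it, along the tool's axes as they then stand; what a row does not reach is not made up. A row lasts 1/12 s, in which the tool goes at most 41.7 mm and 7.16 degrees, less where a joint would pass 70% of its speed; a pose out of reach is approached as far as the arm can. A call is refused whole if a number of a shift passes 4.17 or a number of a turn 7.16, either way. A call with a gripper value outside its range is refused whole. The fingers move at their own pace and stop on an object; "force" is the grip in N (left out, the last holds). Time passes only in rows, so rows that do not move let the fingers close. It gives the time, the measured TCP pose, the force and the opening at its end, in the units of the state.
- r.get_state(): the state, without advancing time (a new reading comes with each control period).
- r.snapshot(name): name is "scene" or "side" or "wrist"; returns a dict with "color" (384x512x3 uint8, red, green, blue), "fov_y" (degrees; the focal length in pixels is half the picture's height over the tangent of half this angle, whatever the lens; pixels are square), "cx", "cy" (the principal point, pixels), "k1" (the pictures are not rectified: a ray, as slopes to the right and down, at radius r is drawn at 1 + k1 r^2 times it, then the intrinsics apply), "extrinsics" (4x4, takes a point from world to camera coordinates); the wrist camera has in their place "tool_from_camera" (4x4, takes a point from camera to tool coordinates, whose origin is the TCP and whose axes are the tool frame's). Camera axes: x right, y up, looking along -z (the intrinsics and any distortion apply to the point x, -y, -z); pixel columns grow to the right and rows downward; lengths in m; the calibration is good to about 2 mm. A picture is of the moment at which its call begins: read the wrist's pose just before it. There is no depth.
- r.finish_job(): hands the job in, once; it reports no verdict.
The state is a dict: "clock": time; "q": joint angles; "qd": joint speeds; "joint_torque": joint torques, N m; "tool_pos": TCP position; "eef_rot": TCP orientation; "contact_force": force on the tool from outside, world axes, zero at the start; "moment": the same for the moment, N m; "opening": opening from 0.0 (shut) to 1.0 (fully open).
Only numpy, scipy, OpenCV 4.12 (cv2) and the standard library are available. Lean on these libraries where they do the work, as an engineer would, in place of code of your own. Each camera call takes 0.05 s, during which the arm holds its last target. There are 200 camera calls.

### The job

The marble still-life plinth rocks because the foot under its red wing knob hangs clear of the table. Turn the red knob clockwise (seen from above) by about a quarter turn, until all four feet carry weight and the plinth no longer rocks, without over-screwing it, and let go. Leave the plinth where it stands with the apple on it.

Things in the scene. Friction and masses are not known exactly. Their poses are not given: they have to be found in the camera images.
- plinth: Loose white marble slab, 180 x 180 x 25 mm, about 2.4 kg, with its top 59 mm above the table; it stands on four feet centred at (+-70, +-70) mm in its frame. Origin under its middle at the level of the feet's undersides, z up. A wing knob stands above each foot: the red one at (+70, +70) mm, three black ones that are locked and do not turn. A 50 mm white plaster cube is fixed on it at (-32, -32) mm, up to 109 mm above the table; a green apple lies loose at (+28, -28) mm.
- red_knob (a joint): Angle of the red knob about the vertical, rad, growing clockwise from above, between -0.5 and 2.6. It starts between -0.15 and 0.3; at 0 its wing is parallel to the plinth's x side. Each rad drives its foot 5 mm down. At 1.4 the four undersides are level and all feet share the weight; 1.0 to 1.8 is good, beyond about 2.3 the plinth rocks on the red foot and the opposite one. Stiff (0.12 N m of friction), it stays where it is left.
- red_knob_grip (a point): Centre of the red knob's wing, on its vertical axis, about 88 mm above the table. The wing is an upright red bar 46 mm long (point x), 12 mm thick (point y, the direction to pinch) and 30 mm tall (15 mm above and below this point), with a white dot on top near its +x end; below it a steel collar 14 mm tall and 32 mm across stands on the marble. The nearest other thing is over 60 mm away.
- foot_red: black rubber disc 26 mm across, 12 mm tall, at the corner under the red knob; origin at the centre of its underside. It sits on a rubber spring of about 6 N/mm and squeezes by about 1 mm under its share of the weight. At first it hangs 2 to 5 mm clear of the table.
- foot_left: black rubber disc 26 mm across, 12 mm tall, at the plinth's (-70, +70) mm corner; origin at the centre of its underside. It sits on a rubber spring of about 6 N/mm and squeezes by about 1 mm under its share of the weight. 
- foot_right: black rubber disc 26 mm across, 12 mm tall, at the plinth's (+70, -70) mm corner; origin at the centre of its underside. It sits on a rubber spring of about 6 N/mm and squeezes by about 1 mm under its share of the weight. 
- foot_back: black rubber disc 26 mm across, 12 mm tall, at the plinth's (-70, -70) mm corner, opposite the red knob; origin at the centre of its underside. It sits on a rubber spring of about 6 N/mm and squeezes by about 1 mm under its share of the weight. 
- apple_mid (a point): Middle of a loose green apple, 58 mm across, 47 mm tall, standing on the marble; this point is 24 mm above it.

How it is judged:
At the end, for the whole second after the job is handed in: All four feet press on the table with more than 0.8 N each, the knob and the plinth are at rest, and the plinth is within 30 mm of where it started (contact force between each of foot_red, foot_left, foot_right, foot_back and anything else above 0.8 N and velocity of joint red_knob between -0.1 and 0.1 rad/s and linear speed of plinth below 0.02 m/s and angular speed of plinth below 0.1 rad/s and distance of plinth from where it was at the start of the episode below 0.03 m); the robot touches nothing.
It fails at once if the apple is knocked out of its place (moved over 40 mm) (distance of apple_mid from where it was at the start of the episode above 0.04 m).
It fails at once if the plinth is tipped by more than 10 degrees (angle between plinth's own z axis and vertical above 0.175 rad).
It fails at once if the plinth is shoved more than 50 mm (distance of plinth from where it was at the start of the episode above 0.05 m).
It also fails if it takes over 32 s, if anything falls off the work surface, if the arm or the gripper's body presses on something with over 40 N, if the wrist force passes 120 N, or if a joint passes its speed limit or range.

## Working session

There is one attempt and no reset: what is moved stays moved. The work goes in short steps, Python scripts to look and compute and a tool call to move; the robot and the scene stay as the last step left them, time stands still between calls to the robot, and variables do not carry over. Pictures are saved under pics/ and viewed, about 8 in all and at most 12, crops included, and the job is handed in when it is done.

Besides the shell and the picture viewer there is one more tool, called by a JSON object that holds its "fn" and its "kwargs". drive_tool: Moves the arm, as the interface text tells. Its arguments: {"type":"object","properties":{"deltas":{"type":"array","items":{"type":"array"}},"force":{"type":"number"}},"required":["deltas"]}

```bash
mkdir -p pics; ls; cat > h.py <<'E'
import numpy as np, cv2
from plant import r
from scipy.spatial.transform import Rotation as R
def K(s):
    f=s["color"].shape[0]/2/np.tan(np.radians(s["fov_y"])/2)
    return np.array([[f,0,s["cx"]],[0,f,s["cy"]],[0,0,1]])
def cam(s,st=None):
    if "extrinsics" in s: return np.linalg.inv(np.array(s["extrinsics"]))
    T=np.eye(4);T[:3,:3]=R.from_quat(st["eef_rot"]).as_matrix();T[:3,3]=st["tool_pos"]
    return T@np.array(s["tool_from_camera"])
def ray(s,C,uv):
    k=K(s);d=(np.array(uv,float)-[k[0,2],k[1,2]])/k[0,0]
    x=d.copy()
    for _ in range(20): x=d/(1+s["k1"]*(x@x))
    return C[:3,3],C[:3,:3]@np.array([x[0],-x[1],-1])
def onz(s,C,uv,z):
    o,d=ray(s,C,uv);return o+d*(z-o[2])/d[2]
def tri(rays):
    A=0;b=0
    for o,d in rays:
        d=d/np.linalg.norm(d);P=np.eye(3)-np.outer(d,d);A=A+P;b=b+P@o
    return np.linalg.solve(A,b)
def redmask(c):
    h=cv2.cvtColor(c,cv2.COLOR_RGB2HSV)
    return (((h[...,0]<8)|(h[...,0]>172))&(h[...,1]>130)&(h[...,2]>60)).astype(np.uint8)
def save(n,c): cv2.imwrite("pics/"+n,c[...,::-1])
E
python3 - <<'E'
from h import *
st=r.get_state();print(st)
ims=[]
for n in("scene","side","wrist"):
    st=r.get_state();s=r.snapshot(n);C=cam(s,st);ims.append(s["color"])
    m=redmask(s["color"]);nn,_,S,ce=cv2.connectedComponentsWithStats(m)
    print(n,s["fov_y"],s["k1"],C[:3,3])
    for i in range(1,nn):
        if S[i,4]>25: print(S[i],ce[i],onz(s,C,ce[i],.088))
save("a.png",cv2.resize(np.hstack(ims[:2]),(800,300),interpolation=cv2.INTER_AREA)); save("w.png",ims[2])
E
```

```text
pics
{'clock': 0.0, 'q': array([-1.20019915,  0.68994456, -0.1945005 ,  1.56629459,  0.15731459,
        0.90247759, -0.21510245]), 'qd': array([ 2.58886014e-04,  8.95488802e-04, -1.25839013e-03, -4.67020880e-04,
       -3.07299130e-04, -1.02747257e-03, -5.69606285e-05]), 'joint_torque': array([-2.11457968e-04, -5.27543521e+01, -1.26676697e+00, -1.53433353e+01,
       -5.26316394e-02,  6.30933748e-03,  1.69477157e-04]), 'tool_pos': array([0.20640401, 0.58932288, 0.24894744]), 'eef_rot': array([ 0.11787741,  0.69716035, -0.11909813,  0.69705667]), 'contact_force': array([-0.09158127,  0.33424804, -0.73777451]), 'moment': array([-0.01724757,  0.03700396, -0.00949256]), 'opening': 1.000561177981188}
scene 48.222673856666646 0.03438073835847375 [ 1.06307571 -0.0245904   0.56282717]
[ 463  161   49   54 1366] [490.75329429 183.67935578] [0.61290419 0.40512954 0.088     ]
[137 171  11  27 173] [142.14450867 183.60693642] [ 0.53514822 -0.14488176  0.088     ]
[203 371  40  13 141] [221.69503546 380.16312057] [ 0.86565937 -0.03976771  0.088     ]
side 54.99184240448379 -0.08990941408466507 [ 0.33881774 -0.36822527  0.52300884]
[236  71  33  14 234] [252.26923077  77.5       ] [0.78060886 0.36890384 0.088     ]
[136  94  49  23 521] [158.60460653 104.05758157] [0.53325747 0.3687709  0.088     ]
[359 178  29  18 210] [371.82857143 188.77142857] [ 0.75034622 -0.08384836  0.088     ]
[274 257  26  30 340] [287.41176471 271.34705882] [ 0.52961313 -0.14594611  0.088     ]
wrist 59.91848434294229 -0.06196957352210352 [0.13969556 0.61319985 0.38516265]
```

View pics/a.png

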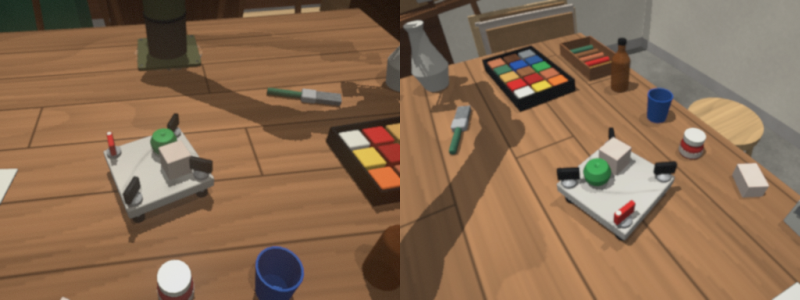

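The left view shows the plinth with the red knob at about (142,183) in the scene picture. The right view puts it at (287,271) in the side picture, and the apple and cube are away from that corner. Both rays give about (0.53, -0.145).

```bash
python3 - <<'E'
from h import *
rays=[];sd={}
for n,b in(("scene",(120,160,160,210)),("side",(265,245,310,295))):
    s=r.snapshot(n);C=cam(s);m=redmask(s["color"]);q=np.zeros_like(m);q[b[1]:b[3],b[0]:b[2]]=m[b[1]:b[3],b[0]:b[2]]
    ys,xs=np.nonzero(q);rays.append(ray(s,C,(xs.mean(),ys.mean())))
    P=np.array([onz(s,C,(x,y),.088)[:2] for x,y in zip(xs,ys)]);e=np.linalg.svd(P-P.mean(0),full_matrices=0)[2][0]
    print(n,P.mean(0),"axis deg",np.degrees(np.arctan2(e[1],e[0])))
    b=[int(v) for v in b]
    save(n+"_c.png",cv2.resize(s["color"][100:330,90:400] if n=="scene" else s["color"][150:320,180:380],None,fx=2,fy=2))
p=tri(rays);print("knob",p)
st=r.get_state();M=R.from_quat(st["eef_rot"]).as_matrix();print(M.round(3));t=np.array([p[0],p[1],.25])-st["tool_pos"];print("tool shift cm",(M.T@t*100).round(1))
s=r.snapshot("wrist");print(np.array(s["tool_from_camera"]).round(3))
E
```

```text
scene [ 0.53471867 -0.14485539] axis deg 11.247191563740635
side [ 0.5298541 -0.1459339] axis deg -159.45324207869814
knob [ 0.53117266 -0.14508087  0.08494603]
[[-0.     0.33   0.944]
 [-0.001  0.944 -0.33 ]
 [-1.    -0.001  0.   ]]
tool shift cm [ -0.  -58.6  54.9]
[[ 0.     0.276 -0.961 -0.136]
 [ 1.    -0.001 -0.     0.   ]
 [-0.001 -0.961 -0.276 -0.071]
 [ 0.     0.     0.     1.   ]]
```

View pics/side_c.png

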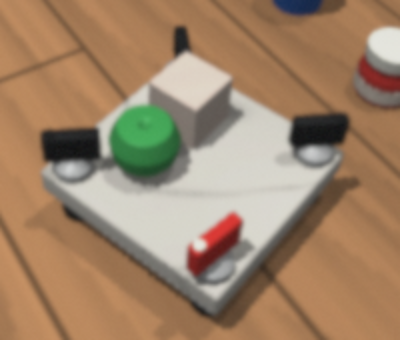

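The side crop shows the red wing at the near corner, centred at about (215,243) in the crop. Its white dot is at the lower-left end, and the space around the knob is clear.

{"fn": "drive_tool", "kwargs": {"deltas": [[[0,0,0],[0,-2.4,3.2],5],[[0,0,0],[0,-2.4,3.2],5],[[0,0,0],[0,-2.4,3.2],5],[[0,0,0],[0,-2.4,3.2],5],[[0,0,0],[0,-2.4,3.2],5],[[0,0,0],[0,-2.4,3.2],5],[[0,0,0],[0,-2.4,3.2],5],[[0,0,0],[0,-2.4,3.2],5],[[0,0,0],[0,-2.4,3.2],5],[[0,0,0],[0,-2.4,3.2],5],[[0,0,0],[0,-2.4,3.2],5],[[0,0,0],[0,-2.4,3.2],5]]}}

```text
clock: 1.3
tool_pos: [0.4747, 0.1894, 0.2499]
eef_rot: [0.119, 0.697, -0.118, 0.697]
contact_force: [2.0, 0.2, -0.2]
opening: 0.565
```

{"fn": "drive_tool", "kwargs": {"deltas": [[[0,0,0],[0,-3.2,1.8],5],[[0,0,0],[0,-3.2,1.8],5],[[0,0,0],[0,-3.2,1.8],5],[[0,0,0],[0,-3.2,1.8],5],[[0,0,0],[0,-3.2,1.8],5],[[0,0,0],[0,-3.2,1.8],5],[[0,0,0],[0,-3.2,1.8],5],[[0,0,0],[0,-3.2,1.8],5],[[0,0,0],[0,-3.2,1.8],5],[[0,0,0],[0,0,0],5],[[0,0,0],[0,0,0],5]]}}

```text
clock: 2.22
tool_pos: [0.5313, -0.137, 0.2494]
eef_rot: [0.12, 0.697, -0.121, 0.697]
contact_force: [-0.1, 1.0, -0.5]
opening: 0.565
```

```bash
cat > look.py <<'E'
from h import *
import sys
st=r.get_state();s=r.snapshot("wrist");C=cam(s,st);c=s["color"];M=R.from_quat(st["eef_rot"]).as_matrix()
print("t",st["clock"],"q",st["q"].round(2),"pos",st["tool_pos"].round(4),"\n",M.round(3))
print("F",st["contact_force"].round(1),st["moment"].round(2),"open",round(st["opening"]*8.81,2))
m=redmask(c);n,l,S,ce=cv2.connectedComponentsWithStats(m)
for i in range(1,n):
    if S[i,4]>100:
        cnt=max(cv2.findContours((l==i).astype(np.uint8),0,1)[0],key=len)
        bx=cv2.boxPoints(cv2.minAreaRect(cnt));P=np.array([onz(s,C,u,.103)[:2] for u in bx])
        e=[P[1]-P[0],P[2]-P[1]];e.sort(key=np.linalg.norm);a=e[1]
        t=P.mean(0);d=np.r_[t,0]-np.r_[st["tool_pos"][:2],0]
        print(S[i],"ctr@.103",t.round(4),"sizes",[np.linalg.norm(v).round(4) for v in e],"wing deg",np.degrees(np.arctan2(a[1],a[0])).round(1),
        "tooly deg",np.degrees(np.arctan2(M[1,1],M[0,1])).round(1),"tool shift cm",(M.T@d*100).round(2))
if len(sys.argv)>1: save(sys.argv[1],c)
E
python3 look.py w1.png
```

```text
t 2.2167 q [ 0.34  0.6  -0.29  1.8   0.23  0.78  1.17] pos [ 0.5313 -0.137   0.2494] 
 [[-0.     0.336  0.942]
 [-0.001  0.942 -0.336]
 [-1.    -0.001  0.   ]]
F [-0.1  1.  -0.5] [ 0.04 -0.01 -0.04] open 4.98
[229 155  34  51 671] ctr@.103 [ 0.5277 -0.1432] sizes [np.float64(0.0136), np.float64(0.0472)] wing deg 9.2 tooly deg 70.4 tool shift cm [ 0.   -0.7  -0.13]
```

View pics/w1.png

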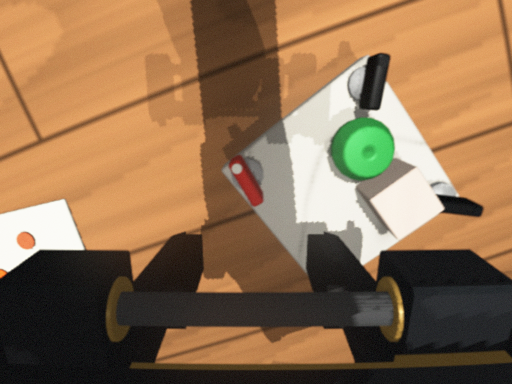

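The wrist view shows the wing from (235,160) to (258,203), with its dot at the plinth-corner end. It measures 47 x 13.6 mm against the stated 46 x 12. The wing is turned about 10° clockwise from the plinth edge. I'll align the tool, go down part of the way and look again.

{"fn": "drive_tool", "kwargs": {"deltas": [[[-5.8,0,0],[0,0,0],5],[[-5.8,0,0],[0,0,0],5],[[-5.8,0,0],[0,0,0],5],[[-5.8,0,0],[0,0,0],5],[[-5.8,0,0],[2,0,0],5],[[0,0,0],[2,-0.65,0.25],5],[[0,0,0],[2,0,0],5],[[0,0,0],[0,0,0],5],[[0,0,0],[0,0,0],5]]}}

```text
clock: 3.02
tool_pos: [0.5346, -0.138, 0.1894]
eef_rot: [-0.06, 0.705, 0.061, 0.704]
contact_force: [0.7, 0.3, 0.5]
opening: 0.565
```

```bash
python3 look.py w2.png; python3 - <<'E'
from h import *
E
```

```text
t 3.0167 q [ 0.41  0.7  -0.4   1.84  0.4   0.69  1.52] pos [ 0.5346 -0.138   0.1894] 
 [[-0.002 -0.172  0.985]
 [ 0.001  0.985  0.172]
 [-1.     0.002 -0.002]]
F [0.7 0.3 0.5] [ 0.05  0.03 -0.04] open 4.98
[237 158  16  67 870] ctr@.103 [ 0.5276 -0.1459] sizes [np.float64(0.0101), np.float64(0.0476)] wing deg 9.8 tooly deg 99.9 tool shift cm [ 0.   -0.65 -0.82]
```

View pics/w2.png

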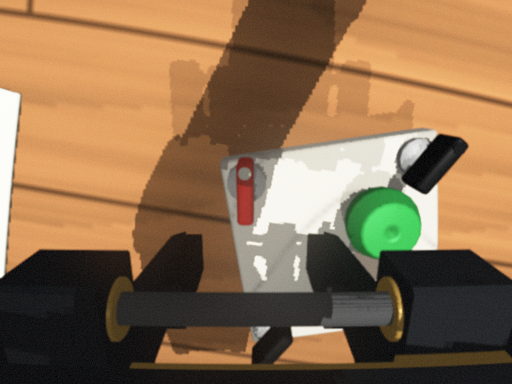

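The wing now stands vertical in the picture, with its top end at (245,158) and collar centre near (245,183). The plinth's left edge runs from (222,162) to (250,325). I'll use these for the axis and the start angle.

```bash
python3 - <<'E'
from h import *
st=r.get_state();s=r.snapshot("wrist");C=cam(s,st);M=R.from_quat(st["eef_rot"]).as_matrix()
f=lambda u,z:(M.T@(onz(s,C,u,z)-st["tool_pos"]))[1:]*100
print("far end top, tool yz cm",f((245.3,157.5),.103),"collar ctr",f((245,183),.073),"near end top/bot",f((245,224.5),.103),f((245,224.5),.073), "dot", f((245,173),.103))
a,b=f((223,163),.059),f((244,250),.059);c=f((430,129),.059)
print("corner",a,"edge y-side deg from z",np.degrees(np.arctan2(*(a-b))),"other edge deg",np.degrees(np.arctan2(*(c-a)[::-1])))
E
```

```text
far end top, tool yz cm [-0.59749442 -3.20087976] collar ctr [-0.71728724 -0.66098323] near end top/bot [-0.65036316  1.65027978] [-0.74108032  2.82081447] dot [-0.62473707 -2.12679124]
corner [-2.5401826  -1.98627246] edge y-side deg from z -167.9779198814338 other edge deg -9.6564721029471
```

{"fn": "drive_tool", "kwargs": {"deltas": [[[0,0,0],[1,-0.65,-0.65],5],[[0,0,0],[2,0,0],5],[[0,0,0],[2,0,0],5],[[0,0,0],[2,0,0],5],[[0,0,0],[1.5,0,0],4],[[0,0,0],[1,0,0],3.5],[[0,0,0],[0.5,0,0],3],[[0,0,0],[0,0,0],3],[[0,0,0],[0,0,0],3]], "force": 40}}

```text
clock: 3.87
tool_pos: [0.5304, -0.1475, 0.0905]
eef_rot: [-0.06, 0.704, 0.06, 0.705]
contact_force: [-0.4, -0.3, 0.4]
opening: 0.341
```

```bash
python3 look.py w3.png
```

```text
t 3.8667 q [ 0.36  0.85 -0.29  1.91  0.5   0.46  1.44] pos [ 0.5304 -0.1475  0.0905] 
 [[ 0.001 -0.169  0.986]
 [-0.     0.986  0.169]
 [-1.    -0.     0.001]]
F [-0.4 -0.3  0.4] [0.05 0.04 0.02] open 3.0
[ 245  203   28   90 1973] ctr@.103 [ 0.5187 -0.1476] sizes [np.float64(0.0105), np.float64(0.0397)] wing deg 10.7 tooly deg 99.7 tool shift cm [-0.    0.19 -1.16]
```

View pics/w3.png

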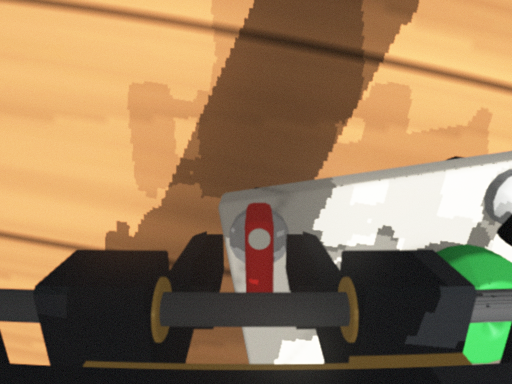

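The wrist view shows the wing between the fingers, about 4 px right of the midpoint between them (259 against 255). The dot is at (259,239).

```bash
python3 - <<'E'
from h import *
st=r.get_state();s=r.snapshot("wrist");C=cam(s,st);M=R.from_quat(st["eef_rot"]).as_matrix()
f=lambda u,z:(M.T@(onz(s,C,u,z)-st["tool_pos"]))[1:]*100
print(f((259,239),.103),f((258,238),.073),"ctr px y@tcp",f((255,250),.09))
E
```

```text
[ 0.21061805 -1.61146677] [ 0.20525842 -0.34293821] ctr px y@tcp [ 0.05279216 -0.50001401]
```

{"fn": "drive_tool", "kwargs": {"deltas": [[[0,0,0],[0.1,0.17,-0.15],3],[[0,0,0],[0,0,0],2],[[0,0,0],[0,0,0],1.0],[[0,0,0],[0,0,0],0.6],[[0,0,0],[0,0,0],0.6],[[0,0,0],[0,0,0],0.6],[[0,0,0],[0,0,0],0.6]], "force": 40}}

```text
clock: 4.55
tool_pos: [0.528, -0.146, 0.0887]
eef_rot: [-0.06, 0.705, 0.06, 0.705]
contact_force: [-0.1, 1.1, 0.9]
opening: 0.13
```

Gripped: the opening is about 11.5 mm and the side force is small. Now turning clockwise.

{"fn": "drive_tool", "kwargs": {"deltas": [[[3.5,0,0],[0,0,0],0.6],[[3.5,0,0],[0,0,0],0.6],[[3.5,0,0],[0,0,0],0.6],[[3.5,0,0],[0,0,0],0.6],[[3.5,0,0],[0,0,0],0.6],[[3.5,0,0],[0,0,0],0.6],[[3.5,0,0],[0,0,0],0.6],[[3.5,0,0],[0,0,0],0.6],[[3.5,0,0],[0,0,0],0.6],[[3.5,0,0],[0,0,0],0.6]]}}

```text
clock: 5.38
tool_pos: [0.5281, -0.1447, 0.0886]
eef_rot: [0.156, 0.69, -0.155, 0.69]
contact_force: [0.6, 3.7, 1.1]
opening: 0.132
```

```bash
python3 look.py w4.png
```

```text
t 5.3833 q [ 0.27  0.84 -0.14  1.92  0.27  0.4   1.05] pos [ 0.5281 -0.1447  0.0886] 
 [[-0.     0.429  0.903]
 [ 0.002  0.903 -0.429]
 [-1.     0.002 -0.001]]
F [0.6 3.7 1.1] [0.84 0.1  0.18] open 1.16
[ 239  208   30   85 1944] ctr@.103 [ 0.5176 -0.1398] sizes [np.float64(0.0112), np.float64(0.037)] wing deg -24.6 tooly deg 64.6 tool shift cm [ 0.   -0.01 -1.16]
```

View pics/w4.png

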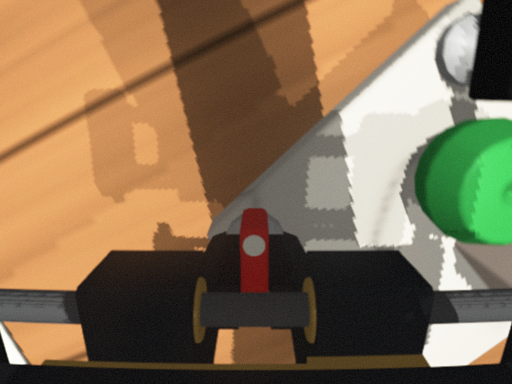

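The picture shows the wing upright between the closed fingers, with the dot at (254,245). It has turned along with the tool by about 34°, and the side force is low. Turning the rest.

{"fn": "drive_tool", "kwargs": {"deltas": [[[3.5,0,0],[0,0,0],0.6],[[3.5,0,0],[0,0,0],0.6],[[3.5,0,0],[0,0,0],0.6],[[3.5,0,0],[0,0,0],0.6],[[3.5,0,0],[0,0,0],0.6],[[3.5,0,0],[0,0,0],0.6],[[3.5,0,0],[0,0,0],0.6],[[3.5,0,0],[0,0,0],0.6],[[3.5,0,0],[0,0,0],0.6],[[3.5,0,0],[0,0,0],0.6],[[0,0,0],[0,0,0],0.6],[[0,0,0],[0,0,0],0.6]]}}

```text
clock: 6.43
tool_pos: [0.5292, -0.1433, 0.0895]
eef_rot: [0.355, 0.612, -0.353, 0.612]
contact_force: [-0.2, 5.8, 7.6]
opening: 0.13
```

{"fn": "drive_tool", "kwargs": {"deltas": [[[0,0,0],[0,0,0],2],[[0,0,0],[0,0,0],4],[[0,0,0],[0,0,0],5],[[0,0,0],[0,0,0],5],[[0,0,0],[0,0,0],5]]}}

```text
clock: 6.85
tool_pos: [0.5277, -0.1468, 0.0885]
eef_rot: [0.355, 0.611, -0.356, 0.611]
contact_force: [0.1, 0.5, 0.4]
opening: 0.489
```

{"fn": "drive_tool", "kwargs": {"deltas": [[[0,0,0],[-1,0,0],5],[[0,0,0],[-2,0,0],5],[[0,0,0],[-2.5,0,0],5],[[0,0,0],[-2.5,0,0],5],[[0,0,0],[-2.5,0,0],5],[[0,0,0],[-2.5,0,0],5],[[0,0,0],[-2.5,0,0],5],[[0,0,0],[0,0,0],5],[[0,0,0],[0,0,0],5]]}}

```text
clock: 7.6
tool_pos: [0.5286, -0.1466, 0.2454]
eef_rot: [0.356, 0.61, -0.355, 0.613]
contact_force: [-0.1, 0.4, -0.8]
opening: 0.565
```

```bash
python3 look.py w5.png
```

```text
t 7.6 q [ 0.19  0.59 -0.01  1.81  0.    0.74  0.7 ] pos [ 0.5286 -0.1466  0.2454] 
 [[ 0.003  0.869  0.495]
 [-0.001  0.495 -0.869]
 [-1.     0.003  0.002]]
F [-0.1  0.4 -0.8] [-0.02  0.01  0.02] open 4.98
[250 152  14  55 594] ctr@.103 [ 0.5293 -0.1425] sizes [np.float64(0.0109), np.float64(0.0478)] wing deg -59.8 tooly deg 29.7 tool shift cm [-0.    0.26 -0.32]
[491 186  21  46 585] ctr@.103 [ 0.7375 -0.0545] sizes [np.float64(0.0192), np.float64(0.0439)] wing deg 127.8 tooly deg 29.7 tool shift cm [ 0.06 22.71  2.35]
```

View pics/w5.png

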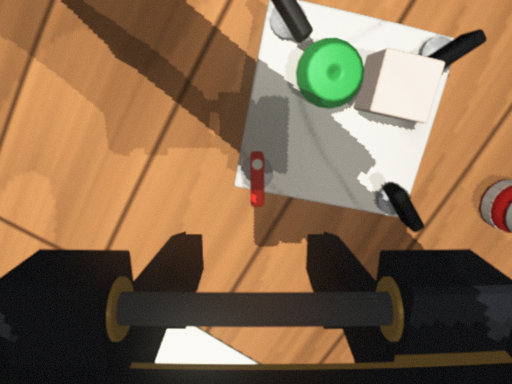

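The wing now stands vertical from (257,152) to (257,206), with its dot at the top. The red corner of the plinth is at (237,185) and the left corner near (395,215), so the knob is at about 79°. The apple and cube are in place. I'll check the angle with cast rays and check for a tilt change.

```bash
python3 - <<'E'
from h import *
st=r.get_state();s=r.snapshot("wrist");C=cam(s,st)
g=lambda u:onz(s,C,u,.059)[:2]
A,B,D=g((237,186)),g((380,212)),g((268,5))
an=lambda v:np.degrees(np.arctan2(v[1],v[0]))
print("corner",A,"x dir",an(A-B),"y-side dir",an(A-D)-90,"wing",-59.8+180, "knob rad from x side",np.radians((an(A-B)-120.2)), "from y side",np.radians(an(A-D)-90-120.2))
s=r.snapshot("side");save("s2.png",cv2.resize(s["color"][150:320,180:380],None,fx=2,fy=2))
print("speed",r.get_state()["clock"])
E
```

```text
corner [ 0.51980601 -0.16630796] x dir -160.91525362020673 y-side dir -160.3380339059884 wing 120.2 knob rad from x side -4.906386753251517 from y side -4.896312368730986
speed 7.75
```

View pics/s2.png

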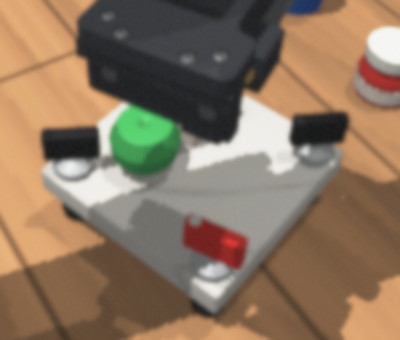

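The side view shows the plinth where it was and the apple in place. The wing is turned crosswise at about (215,240), and the gripper is well clear above. The knob angle is 1.38 rad (-4.90 + 2π) from both edges, inside 1.0–1.8.

```bash
python3 -c "
from plant import r
print(r.get_state()['contact_force'],r.finish_job())"
```

```text
the job is handed in; nothing more can be done
[-0.49608193 -0.22994135 -0.0806555 ] None
```

I gripped the red wing, turned it clockwise by about 70° and let go. I then backed off 16 cm and handed the job in at about 8 s of the 32 s allowed.

- **Knob angle:** it started at about 0.19 rad. Measured against both plinth edges afterwards, it read 1.38 and 1.39 rad. The target was 1.4, and 1.0 to 1.8 is good.
- **Plinth and apple:** in the last side view both were where they started, by eye.
- **Robot clear:** the contact force on the tool was about 0.5 N, which is sensor noise. The highest reading I saw during the turn was about 10 N.
- **Feet:** I had no way to measure the force on each foot. That all four carry weight is inferred from the knob angle.
- **Disagreement:** the different camera views put the knob's position 2 to 4 mm apart. I corrected this with a close look just before gripping.

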